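# Dock a converter between the guide cheeks of the test fixture and start the test

## Robot

A 6-joint arm with a two-finger parallel gripper is mounted at the origin on the work surface. World frame = base frame: x ahead of the robot, y to its left, z up, the work surface at z = 0. Lengths are in m, angles in degrees, forces in N, time in s.
With the tool pointing down it reaches from about 0.25 to 0.725 m from the base axis. Payload 9.7 kg.
Tool frame: the origin (TCP) lies midway between the tips of the shut fingers; the grasp point (between the pads) lies 19 mm behind it (bot.hold_point_z is the distance from the TCP to the grasp point, in m); z points along the fingers, y is the line along which they close (so a half turn about z gives the same grasp; the last joint's range is limited). The gripper opens to 85 mm and grips with 20 to 120 N. Pads are 22 mm wide; open, the fingers measure 114 mm over their backs; the gripper's body (76 mm by 85 mm) begins 54 mm behind the grasp point. The pads swing forward as they close: fully open they stand 13 mm farther back than shut.
Start: joints at [-68.411, 4.979, 10.078, 95.1, 0, 90], TCP at [0.202, -0.511, 0.231] pointing down, gripper open.
Joint ranges: [-179.16, 179.16], [-48.56, 103.87], [-65.8, 70.77], [-126.05, 130.52], [-82.76, 87.17], [-180, 180]. Speed limits (degrees/s): [127.2, 127.2, 147.25, 180, 180, 180].

## Interface

Orientations are given as [roll, pitch, yaw] about the fixed x, y, z axes, in that order (R = Rz(yaw) Ry(pitch) Rx(roll)).
In Python, from workcell import bot gives the robot as it stands.
- The arm moves only by the tool play_rows, never from a script. Its argument "steps" is a list that holds one entry, the list of rows, each a list of 4 numbers: the shift along the tool's x, y, z in m, then the turn about the tool's z in rad. In form: [[[tx, ty, tz, yaw], ...]]. A call has exactly 5 rows; each row shifts and turns the commanded pose from where the row before left it, along the tool's axes as they then stand; what a row does not reach is not made up. A row lasts 1/12 s, in which the tool goes at most 41.7 mm and 7.16 degrees, less where a joint would pass 70% of its speed; a pose out of reach is approached as far as the arm can. A call is refused whole if a number of a shift passes 0.0417 or a number of a turn 0.125, either way. A call with a gripper value outside its range is refused whole. "gripper" is the finger opening in m, from 0 to 0.0854, set as the call begins (left out, the last holds). The fingers move at their own pace and stop on an object; "squeeze" is the grip in N (left out, the last holds). Time passes only in rows, so rows that do not move let the fingers close, or fill a call up. It gives the time, the measured TCP pose, the force, the opening and the grip force at its end, in the units of the state.
- bot.get_obs(): the state, without advancing time (a new reading comes with each control period).
- bot.camera(name): name is "scene" or "top"; returns a dict with "img" (480x640x3 uint8, blue, green, red), "vfov" (degrees; the focal length in pixels is half the picture's height over the tangent of half this angle, whatever the lens; pixels are square), "cx", "cy" (the principal point, pixels), "xyz" and "attitude" of the camera in the world. Camera axes: x right, y down, z forward; pixel columns grow to the right and rows downward; lengths in m; the calibration is good to about 2 mm. A picture is of the moment at which its call begins. There is no depth.
- bot.job_done(): hands the job in; it is judged then, once.
The state is a dict: "time": time; "q": joint angles; "qd": joint speeds; "joint_efforts": joint torques, N m; "ee_pos": TCP position; "tcp_rot": TCP orientation; "wrist_force": force on the tool from outside, world axes, zero at the start; "torque": the same for the moment, N m; "opening": finger opening in m; "grasp_force": force on a finger pad.
Only numpy, scipy, OpenCV 4.12 (cv2) and the standard library are available. Lean on these libraries where they do the work, as an engineer would, in place of code of your own. Each camera call takes 0.05 s, during which the arm holds its last target. There are 200 camera calls.

## Task

The power converter has been left askew on the loading plate of the test fixture. Without lifting it, push it with your fingertips through the gap between the two white guide cheeks, plug end first, until it is fully home against the connector block; only then press the start button right down and let it come up again. Leave the meter, the screwdriver and the jar where they are.

Things in the scene. Friction and masses are not known exactly. Their poses are not given: they have to be found in the camera images.
- converter: loose power converter, 0.4 to 0.75 kg, lying askew (up to 0.45 rad) on the fixture's plate in front of the gap, plug towards it: plain aluminium case with fins on top, 120 mm long (its x), 60 wide (its y), 36 high, square ends. Origin at the centre of the case's underside, z up. A black plug 30 mm wide, 12 high stands 14 mm out of its +x end, 18 mm above the underside. It slides with friction.
- converter_plug (a point): middle of the outer end of the converter's plug, 74 mm along the converter's x from its origin and 18 mm above its underside
- dock: fixed test fixture: dark steel base plate, 400 mm (its x) x 220 mm (its y) x 10 mm thick, carrying two guide cheeks, a connector block and a control box. Origin at the centre of the plate's underside, on the bench; z up; its +x is the way the converter goes in. The plate in front of the cheeks (x = -200 to 65 mm) is flat and clear.
- dock_mouth (a point): point on the plate's top face midway between the nose tips of the two white guide cheeks, 65 mm along the fixture's x from its origin; axes as the fixture's. The cheeks stand either side of the x axis, 63.5 mm apart, each 20 mm thick, 70 mm long (from this point towards +x), 42 mm high above the plate, with a half-round nose of 10 mm radius towards -x.
- dock_home (a point): point on the plate's top face where the converter's origin lies when fully home, 85 mm along the fixture's x from its origin; axes as the fixture's. 60 mm beyond it (+x) is the face of the grey connector block, 110 mm wide, up to 66 mm high above the plate with its copper bars, with an opening 42 mm wide for the plug. At home 40 mm of the converter still stands out of the gap.
- start (a joint): start button, travel in m: 0 is up, 0.006 is fully down; it springs back up; about 4 N presses it fully down
- start_top (a point): centre of the top of the round black start button, 30 mm across, pressed straight down; it sits on a grey control box 70 x 54 mm and 32 mm high, fixed on the plate beside the +y cheek
- meter: hand-held multimeter lying on the bench, 160 x 80 x 35 mm, origin under its centre; not to be disturbed
- screwdriver: screwdriver lying on the bench beside the plate, about 200 mm long (along its x); not to be disturbed
- jar: clear screw-top jar on the bench, 56 mm across, 75 mm high, origin under its centre; not to be disturbed
Not all that is in view belongs to the job. What is shaped like the converter but orange is not meant.

How it is judged (in metres and radians):
On the way, in this order (a step that is already met when the one before it is completed fails the run):
1. the converter is fully home between the cheeks, against the connector block (x of converter in the frame of dock_home between -0.003 and 0.003 m and horizontal distance between converter and dock_home below 0.005 m and angle between the x axis of converter and the x axis of dock, either way round below 0.06 rad and x of converter_plug in the frame of dock_home above 0.06 m), for 0.2 s.
2. the start button is pressed right down (value of joint start above 0.0045 m), for 0.05 s.
At the end, for the whole second after the job is handed in: The converter lies flat and still between the cheeks with its end within 3 mm of the connector block, plug end foremost, straight to 0.06 rad; the start button has been pressed (at least 4.5 of its 6 mm) after that and is up again; meter, screwdriver and jar within 20 mm of where they were (all of step 1 and angle between converter's own z axis and vertical below 0.05 rad and linear speed of converter below 0.01 m/s and value of joint start below 0.0015 m and distance of each of meter, screwdriver, jar from where it was at the start of the episode below 0.02 m); the robot touches nothing.
It fails at once if the converter is lifted off the plate or tipped up (z of converter in the frame of dock above 0.017 m or angle between converter's own z axis and vertical above 0.2 rad).
It fails at once if the start button is pressed while the converter is not home (value of joint start above 0.003 m and x of converter in the frame of dock_home below -0.004 m).
It fails at once if a bystander is knocked away (distance of any of meter, screwdriver, jar from where it was at the start of the episode above 0.03 m).
It also fails if it takes over 72 s, if anything falls off the work surface, if the arm or the gripper's body presses on something with over 40 N, if the wrist force passes 120 N, or if a joint passes its speed limit or range.

## Working session

There is one attempt and no reset: what is moved stays moved. The work goes in short steps, Python scripts to look and compute and a tool call to move; the robot and the scene stay as the last step left them, time stands still between calls to the robot, and variables do not carry over. Pictures are saved under pics/ and viewed, at most 10 in all, crops included, and the job is handed in when it is done.

Besides the shell and the picture viewer there is one more tool, called after "Call:" as name(argument=value, ...) on one line, values as JSON. play_rows: Moves the arm, as the interface text tells. Its arguments: {"type":"object","properties":{"steps":{"type":"array","items":{"type":"array","items":{"type":"array","items":{"type":"number"}}}},"gripper":{"type":"number"},"squeeze":{"type":"number"}},"required":["steps"]}

```bash
mkdir -p pics; ls
python3 - <<'E'
from workcell import bot
import cv2
for n in ("scene","top"):
    c=bot.camera(n); cv2.imwrite(f"pics/{n}0.png",c["img"]); print(n,{k:v for k,v in c.items() if k!="img"})
print(bot.get_obs())
E
```

```text
pics
scene {'vfov': 44.257218237362444, 'cx': 316.3890903602534, 'cy': 235.0587096109547, 'xyz': array([ 1.32748609, -0.28655941,  0.80819147]), 'attitude': array([-132.89891077,    1.16500925,   64.98743185])}
top {'vfov': 56.564705450692315, 'cx': 323.54795216472, 'cy': 232.8931443764756, 'xyz': array([0.55610309, 0.01537272, 1.05477467]), 'attitude': array([-175.77278615,    1.09796932,  -91.39109384])}
{'time': 0.1, 'q': array([-6.84125195e+01,  5.00673906e+00,  1.00376267e+01,  9.50990768e+01,
       -9.39506235e-04,  9.00005084e+01]), 'qd': array([ 0.00352681,  0.01675614,  0.06254117, -0.02171619,  0.06722041,
       -0.01179017]), 'joint_efforts': array([-7.57263342e-05, -5.21565378e+01,  4.65651512e+01,  1.60202599e-02,
       -2.64557076e-05,  1.86196615e-06]), 'ee_pos': array([ 0.20227444, -0.51122596,  0.23065332]), 'tcp_rot': array([-1.79931811e+02,  9.40110606e-04,  2.15869732e+01]), 'wrist_force': array([ 0.68649761, -0.22345957,  0.45670292]), 'torque': array([-0.00907411, -0.01483714,  0.00068777]), 'grasp_force': 0.0, 'opening': 0.08567424169643321}
```

View pics/scene0.png

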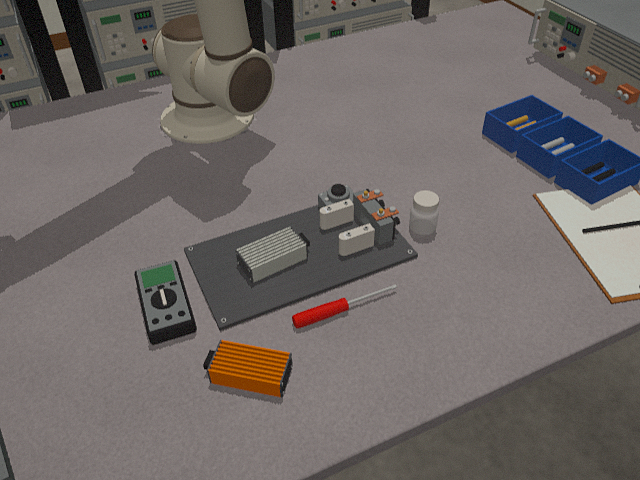

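View pics/top0.png

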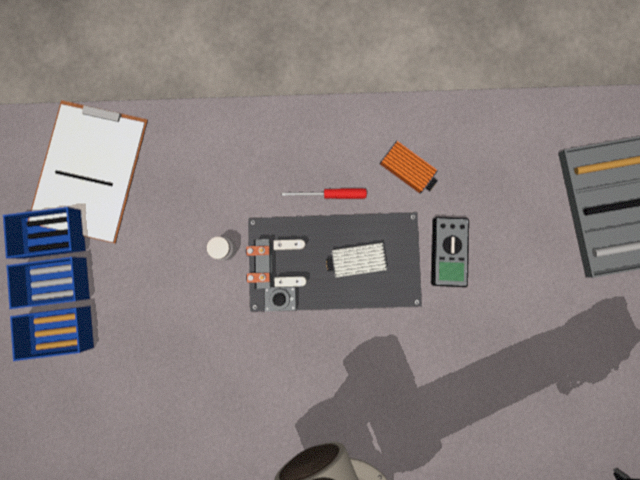

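Top view candidates: the silver converter is at (357,260) on the plate, with its black plug at (330,262). An orange lookalike lies on the bench at (409,167). I choose the silver one and will check it in a close crop.

```bash
python3 - <<'E'
import cv2
i=cv2.imread("pics/top0.png")[200:320,235:435]
cv2.imwrite("pics/crop0.png",cv2.resize(i,None,fx=4,fy=4,interpolation=cv2.INTER_CUBIC))
E
cat > h.py <<'E'
import numpy as np
from scipy.spatial.transform import Rotation as R
def ray(c,uv):
    f=240/np.tan(np.radians(c["vfov"]/2)); u,v=uv
    d=np.array([(u-c["cx"])/f,(v-c["cy"])/f,1.])
    return R.from_euler("xyz",c["attitude"],degrees=True).apply(d)
def at(c,uv,z):
    d=ray(c,uv); return c["xyz"]+d*(z-c["xyz"][2])/d[2]
def px(c,p):
    f=240/np.tan(np.radians(c["vfov"]/2))
    q=R.from_euler("xyz",c["attitude"],degrees=True).inv().apply(np.asarray(p)-c["xyz"])
    return np.array([c["cx"],c["cy"]])+f*q[...,:2]/q[...,2:]
E
```

```text
(no output)
```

View pics/crop0.png

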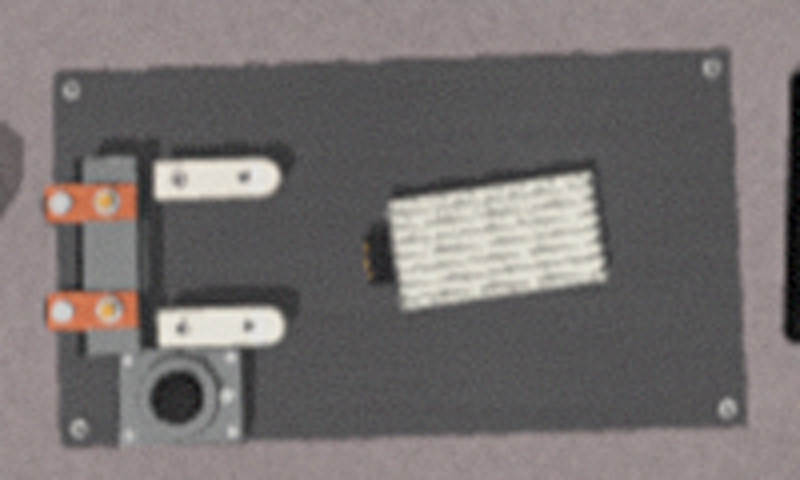

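The crop shows the silver, finned case with its plug facing left, towards the gap. Case corners in the crop are about (388,200), (592,168), (607,282) and (404,310). Plate corners are (57,72), (728,50), (746,426) and (63,445). The button is at (177,397).

```bash
cat >> h.py <<'E'
from scipy.optimize import least_squares
def fit(c,uv,loc,g):
    """planar pose x,y,yaw of known local points (z world)"""
    loc=np.array(loc,float)
    def w(s): 
        co,si=np.cos(s[2]),np.sin(s[2])
        return np.c_[s[0]+co*loc[:,0]-si*loc[:,1],s[1]+si*loc[:,0]+co*loc[:,1],loc[:,2]]
    r=least_squares(lambda s:(px(c,w(s))-uv).ravel(),g)
    return r.x,np.sqrt(np.mean(r.fun**2))
def T(s): return np.array([[np.cos(s[2]),-np.sin(s[2]),s[0]],[np.sin(s[2]),np.cos(s[2]),s[1]],[0,0,1]])
E
python3 - <<'E'
from workcell import bot
from h import *
c=bot.camera("top")
U=lambda a:(np.array(a,float)+.5)/4-.5+[235,200]
pl=[(57,72),(728,50),(746,426),(63,445)]
# +cheek nose tips & button
d,e=fit(c,U(pl),[(.2,-.11,.01),(-.2,-.11,.01),(-.2,.11,.01),(.2,.11,.01)],[.5,0,1.57]); print("dock plate",d,np.degrees(d[2]),e)
ck=[(281,178),(285,326)]; 
d2,e=fit(c,U(pl+ck),[(.2,-.11,.01),(-.2,-.11,.01),(-.2,.11,.01),(.2,.11,.01),(.065,-.04175,.052),(.065,.04175,.052)],d); print("dock +cheeks",d2,np.degrees(d2[2]),e)
k,e=fit(c,U([(388,200),(592,168),(607,282),(404,310)]),[(.06,-.03,.046),(-.06,-.03,.046),(-.06,.03,.046),(.06,.03,.046)],[.5,-.1,1.6]); print("conv",k,np.degrees(k[2]),e)
for nm,q in(("plate",d),("both",d2)):
    print(nm,"conv in dock",np.linalg.inv(T(q))@[*k[:2],1],np.degrees(k[2]-q[2]),"cheek gap mid",[np.linalg.inv(T(q))@[*at(c,U(p),.052)[:2],1] for p in ck])
b=at(c,U((177,397)),.05);print("button",b,np.linalg.inv(T(d2))@[*b[:2],1])
E
```

```text
dock plate [0.56661019 0.01081665 1.57662452] 90.33393115212593 0.7080873529907233
dock +cheeks [0.56616949 0.01060554 1.57718765] 90.3661956391349 0.6161492831150143
conv [ 0.56871418 -0.04566452  1.6895912 ] 96.8064447262395 0.8871854179307266
plate conv in dock [-0.05649247 -0.00177477  1.        ] 6.472513574113572 cheek gap mid [array([ 0.06440228, -0.04016755,  1.        ]), array([0.06440213, 0.04276648, 1.        ])]
both conv in dock [-0.05628517 -0.002185    1.        ] 6.440249087104603 cheek gap mid [array([ 0.06458794, -0.04064586,  1.        ]), array([0.06463449, 0.04228816, 1.        ])]
button [0.4853086  0.13642329 0.05      ] [0.12633199 0.0800551  1.        ]
```

Call:
play_rows(steps=[[[0.032,-0.0144,0,0],[0.032,-0.0144,0,0],[0.032,-0.0144,0,0],[0.032,-0.0144,0,0],[0.032,-0.0144,0,0]]], gripper=0.04)

```text
time: 0.57
ee_pos: [0.3254, -0.3843, 0.2311]
tcp_rot: [-180.0, 0.0, 21.6]
wrist_force: [0.5, -0.5, 0.3]
opening: 0.0397
grasp_force: 0.0
```

Call:
play_rows(steps=[[[0.032,-0.0144,0,0],[0.032,-0.0144,0,0],[0.032,-0.0144,0,0],[0.032,-0.0144,0,0],[0.032,-0.0144,0,0]]])

```text
time: 0.98
ee_pos: [0.4478, -0.2582, 0.2312]
tcp_rot: [-180.0, 0.0, 21.6]
wrist_force: [-0.3, -1.0, 0.1]
opening: 0.0401
grasp_force: 0.0
```

Call:
play_rows(steps=[[[0.032,-0.0144,0,0],[0.032,-0.0144,0,0],[0.032,-0.0144,0,0],[0.032,-0.0144,0,0],[0.032,-0.0144,0,0]]])

```text
time: 1.4
ee_pos: [0.5701, -0.1324, 0.2311]
tcp_rot: [-180.0, 0.0, 21.6]
wrist_force: [0.5, -1.1, 0.6]
opening: 0.0402
grasp_force: 0.0
```

Call:
play_rows(steps=[[[0,0,0,-0.12],[0,0,0,-0.12],[0,0,0,-0.12],[0,0,0,-0.12],[0,0,0,-0.12]]])

```text
time: 1.82
ee_pos: [0.5692, -0.1338, 0.2309]
tcp_rot: [-180.0, 0.0, 56.3]
wrist_force: [0.1, -0.4, 0.4]
opening: 0.04
grasp_force: 0.0
```

Call:
play_rows(steps=[[[0,0,0,-0.12],[0,0,0,-0.12],[0,0,0,-0.12],[0,0,0,-0.12],[0,0,0,-0.12]]])

```text
time: 2.23
ee_pos: [0.5691, -0.1339, 0.2309]
tcp_rot: [-180.0, -0.0, 90.7]
wrist_force: [0.1, 0.1, -0.6]
opening: 0.0399
grasp_force: 0.0
```

Call:
play_rows(steps=[[[0,0.001,0.021,0],[0,0.001,0.021,0],[0,0.001,0.021,0],[0,0,0.021,0],[0,0,0.021,0]]])

```text
time: 2.65
ee_pos: [0.572, -0.1339, 0.1249]
tcp_rot: [-180.0, -0.0, 90.3]
wrist_force: [0.3, -0.2, 0.5]
opening: 0.0399
grasp_force: 0.0
```

Call:
play_rows(steps=[[[0,0,0.021,0],[0,0,0.021,0],[0,0,0.021,0],[0,0,0.021,0],[0,0,0.021,0]]])

```text
time: 3.07
ee_pos: [0.5719, -0.1339, 0.02]
tcp_rot: [-180.0, -0.0, 90.3]
wrist_force: [-0.0, -0.4, 0.3]
opening: 0.0399
grasp_force: 0.0
```

Call:
play_rows(steps=[[[0.004,0,0.001,0],[0.004,0,0.001,0],[0.002,0,0,0],[0.002,0,0,0],[0.002,0,0,0]]])

```text
time: 3.48
ee_pos: [0.573, -0.1198, 0.0208]
tcp_rot: [179.9, 0.0, 90.4]
wrist_force: [-0.2, 0.2, 0.3]
opening: 0.04
grasp_force: 0.0
```

Run:
```python
from workcell import bot
import cv2
i=bot.camera("top")["img"][180:320,235:435]
cv2.imwrite("pics/crop1.png",cv2.resize(i,None,fx=4,fy=4,interpolation=cv2.INTER_CUBIC))
```

```text
(no output)
```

View pics/crop1.png

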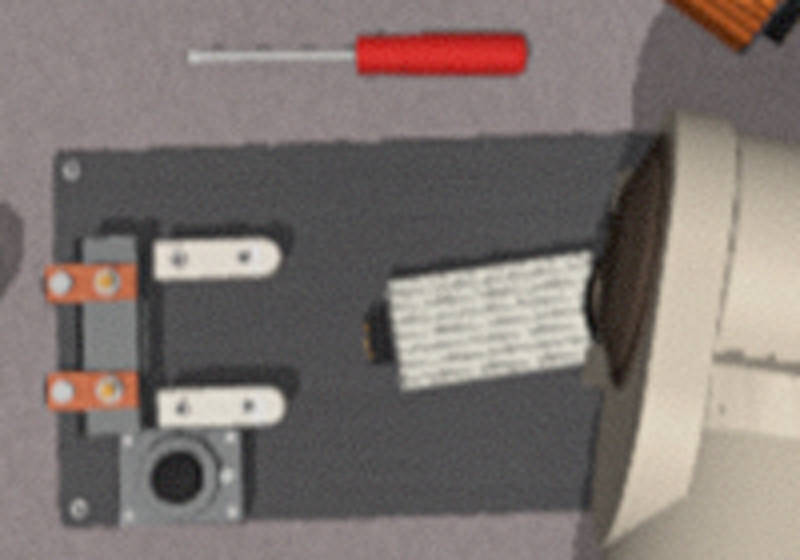

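The arm hides the converter's rear end, but the front corners are still visible at (388,282) and (402,390), so it hasn't moved. I'll push gently and track the front edge.

Call:
play_rows(steps=[[[0.003,0,0,0],[0.003,0,0,0],[0.003,0,0,0],[0.003,0,0,0],[0.003,0,0,0]]])

```text
time: 3.95
ee_pos: [0.5724, -0.1059, 0.0205]
tcp_rot: [179.9, 0.1, 90.3]
wrist_force: [-1.7, -5.5, 4.1]
opening: 0.0397
grasp_force: 3.1
```

Call:
play_rows(steps=[[[0.003,0,0,0],[0.003,0,0,0],[0.003,0,0,0],[0.003,0,0,0],[0.003,0,0,0]]])

```text
time: 4.37
ee_pos: [0.5725, -0.0909, 0.0205]
tcp_rot: [179.9, 0.1, 90.3]
wrist_force: [-0.3, -5.3, 3.1]
opening: 0.0401
grasp_force: 2.8
```

Call:
play_rows(steps=[[[0.003,0,0,0],[0.003,0,0,0],[0.003,0,0,0],[0.003,0,0,0],[0.003,0,0,0]]])

```text
time: 4.78
ee_pos: [0.5726, -0.0758, 0.0205]
tcp_rot: [179.9, 0.1, 90.3]
wrist_force: [0.2, -5.7, 3.6]
opening: 0.0403
grasp_force: 2.9
```

Run:
```python
from workcell import bot
import cv2
i=bot.camera("top")["img"][200:320,235:435]
cv2.imwrite("pics/crop2.png",cv2.resize(i,None,fx=4,fy=4,interpolation=cv2.INTER_CUBIC))
```

```text
(no output)
```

View pics/crop2.png

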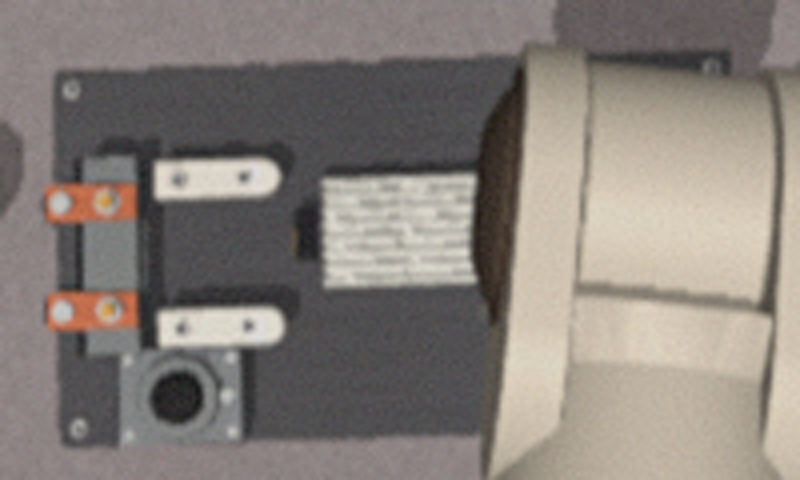

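The case is now square to the fixture. Its front corners are at (322,178) and (324,288), which looks high in the picture compared with the gap (cheek inner faces at about 199 and 307). I'll measure the sideways offset.

Run:
```python
from workcell import bot
from h import *
c=bot.camera("top"); d=np.array([0.56616949,0.01060554,1.57718765])
U=lambda a:(np.array(a,float)+.5)/4-.5+[235,200]
I=np.linalg.inv(T(d))
f=lambda p,z:(I@[*at(c,U(p),z)[:2],1])[:2].round(4)
print("conv front",f((322,178),.046),f((324,288),.046),"edge at 470",f((470,173),.046),f((470,284),.046))
print("cheek inner",f((250,199),.052),f((250,307),.052),"at 165",f((165,202),.052),f((165,309),.052))
```

```text
conv front [ 0.0417 -0.0402] [0.0424 0.0218] edge at 470 [-0.042  -0.0404] [-0.0398  0.0221]
cheek inner [ 0.0824 -0.0294] [0.084  0.0311] at 165 [ 0.1303 -0.0292] [0.1317 0.0308]
```

The converter's middle is at y = -9 mm and the gap's middle is at +1 mm, so it needs a 10 mm push sideways. I'll back off, rise, go to its -y side, turn 90° and push square with two spread fingertips.

Call:
play_rows(steps=[[[-0.004,0,0,0],[-0.008,0,0,0],[-0.008,0,-0.01,0],[0,0,-0.035,0],[0,0,-0.035,0]]])

```text
time: 5.3
ee_pos: [0.5706, -0.0958, 0.0991]
tcp_rot: [-179.8, -0.1, 90.3]
wrist_force: [1.3, -0.3, 0.2]
opening: 0.0401
grasp_force: 0.0
```

Call:
play_rows(steps=[[[0.0177,0.011,0,0.1047],[0,0,0,0],[0,0,0,-0.1047],[0.0177,0.011,0,0],[0.0177,0.011,0,0]]], gripper=0.06)

```text
time: 5.72
ee_pos: [0.6044, -0.0427, 0.0996]
tcp_rot: [-180.0, -0.0, 90.3]
wrist_force: [0.3, -0.7, -0.5]
opening: 0.0599
grasp_force: 0.0
```

Call:
play_rows(steps=[[[0.0177,0.011,0,0],[0.0177,0.011,0,0],[0,0,0,0.1208],[0,0,0,0.1208],[0,0,0,0.1208]]])

```text
time: 6.13
ee_pos: [0.6262, -0.0066, 0.0991]
tcp_rot: [-179.9, 0.0, 69.3]
wrist_force: [-1.1, -0.1, 0.3]
opening: 0.0596
grasp_force: 0.0
```

Call:
play_rows(steps=[[[0,0,0,0.1208],[0,0,0,0.1208],[0,0,0,0.1208],[0,0,0,0.1208],[0,0,0,0.1208]]])

```text
time: 6.55
ee_pos: [0.6261, -0.007, 0.0992]
tcp_rot: [-180.0, 0.0, 34.7]
wrist_force: [1.0, 0.1, 1.0]
opening: 0.06
grasp_force: 0.0
```

Call:
play_rows(steps=[[[0,0,0,0.1208],[0,0,0,0.1208],[0,0,0,0.1208],[0,0,0,0.1208],[0,0,0,0.1208]]])

```text
time: 6.97
ee_pos: [0.6261, -0.0071, 0.0992]
tcp_rot: [-180.0, 0.1, 0.1]
wrist_force: [-0.7, 0.2, 0.1]
opening: 0.0602
grasp_force: 0.0
```

Call:
play_rows(steps=[[[0,0,0.016,0],[0,0,0.016,0],[0,0,0.016,0],[0,0,0.016,0],[0,0,0.0145,0]]])

```text
time: 7.38
ee_pos: [0.6259, -0.0071, 0.0198]
tcp_rot: [-180.0, 0.1, 0.4]
wrist_force: [-0.4, -0.4, -0.3]
opening: 0.06
grasp_force: 0.0
```

Call:
play_rows(steps=[[[-0.0015,0,0,0],[-0.0015,0,0,0],[-0.001,0,0,0],[-0.001,0,0,0],[-0.001,0,0,0]]])

```text
time: 7.8
ee_pos: [0.621, -0.0063, 0.0221]
tcp_rot: [180.0, -0.1, 0.4]
wrist_force: [0.4, 0.7, 0.2]
opening: 0.0602
grasp_force: 0.0
```

Call:
play_rows(steps=[[[-0.001,0,0,0],[-0.001,0,0,0],[-0.001,0,0,0],[-0.001,0,0,0],[-0.001,0,0,0]]])

```text
time: 8.22
ee_pos: [0.6158, -0.0061, 0.0209]
tcp_rot: [-180.0, -0.1, 0.4]
wrist_force: [2.8, 0.1, -1.0]
opening: 0.06
grasp_force: 1.5
```

Call:
play_rows(steps=[[[-0.001,0,0,0],[-0.001,0,0,0],[-0.001,0,0,0],[-0.001,0,0,0],[-0.001,0,0,0]]])

```text
time: 8.63
ee_pos: [0.6106, -0.0062, 0.0209]
tcp_rot: [-180.0, -0.0, 0.4]
wrist_force: [4.0, -0.2, 0.1]
opening: 0.0598
grasp_force: 1.8
```

Run:
```python
from workcell import bot
import cv2
i=bot.camera("top")["img"][200:320,235:435]
cv2.imwrite("pics/crop3.png",cv2.resize(i,None,fx=4,fy=4,interpolation=cv2.INTER_CUBIC))
```

```text
(no output)
```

View pics/crop3.png

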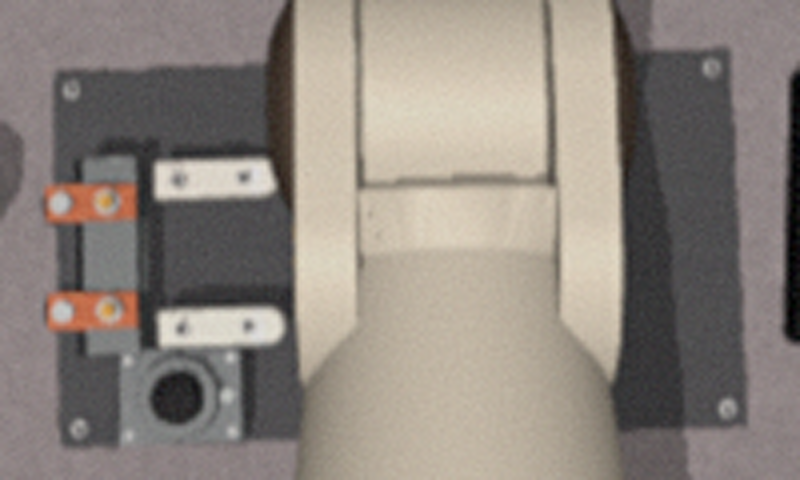

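The arm hides the converter here. By contact and travel it has moved about 7 mm, so I'll push 3 mm more, then go back behind it and look.

Call:
play_rows(steps=[[[-0.001,0,0,0],[-0.001,0,0,0],[-0.001,0,0,0],[0,0,0,0],[0,0,0,0]]])

```text
time: 9.1
ee_pos: [0.6073, -0.0062, 0.0209]
tcp_rot: [180.0, 0.0, 0.4]
wrist_force: [2.0, 0.0, 2.2]
opening: 0.0598
grasp_force: 1.2
```

Call:
play_rows(steps=[[[0.003,0,0,0],[0.009,0,0,0],[0,0,-0.026,0],[0,0,-0.026,0],[0,0,-0.026,0]]])

```text
time: 9.52
ee_pos: [0.6185, -0.0062, 0.0988]
tcp_rot: [-180.0, 0.2, 0.4]
wrist_force: [0.1, -0.4, 0.4]
opening: 0.06
grasp_force: 0.0
```

Call:
play_rows(steps=[[[-0.0107,0.0175,0,0],[-0.0107,0.0175,0,0],[-0.0107,0.0175,0,0],[-0.0107,0.0175,0,0],[-0.0107,0.0175,0,0]]], gripper=0.04)

```text
time: 9.93
ee_pos: [0.5654, -0.0946, 0.0984]
tcp_rot: [-180.0, 0.1, 0.4]
wrist_force: [-0.1, 0.1, -0.0]
opening: 0.0397
grasp_force: 0.0
```

Call:
play_rows(steps=[[[0,0,0,-0.1208],[0,0,0,-0.1208],[0,0,0,-0.1208],[0,0,0,-0.1208],[0,0,0,-0.1208]]])

```text
time: 10.35
ee_pos: [0.5659, -0.094, 0.0983]
tcp_rot: [-179.9, 0.1, 35.3]
wrist_force: [0.1, -0.0, 0.1]
opening: 0.04
grasp_force: 0.0
```

Call:
play_rows(steps=[[[0,0,0,-0.1208],[0,0,0,-0.1208],[0,0,0,-0.1208],[0,0,0,-0.1208],[0,0,0,-0.1208]]])

```text
time: 10.77
ee_pos: [0.5659, -0.0939, 0.0983]
tcp_rot: [-179.9, 0.0, 69.9]
wrist_force: [0.2, -0.4, 0.6]
opening: 0.0399
grasp_force: 0.0
```

Call:
play_rows(steps=[[[0,0,0,-0.1208],[0,0,0,-0.1208],[0,0,0,-0.1208],[0,0,0,0],[0,0,0,0]]])

```text
time: 11.18
ee_pos: [0.5662, -0.094, 0.0984]
tcp_rot: [-179.9, -0.0, 90.1]
wrist_force: [-0.9, 0.4, -0.3]
opening: 0.0401
grasp_force: 0.0
```

Run:
```python
from workcell import bot
import cv2
i=bot.camera("top")["img"][200:320,235:435]
cv2.imwrite("pics/crop4.png",cv2.resize(i,None,fx=4,fy=4,interpolation=cv2.INTER_CUBIC))
```

```text
(no output)
```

View pics/crop4.png

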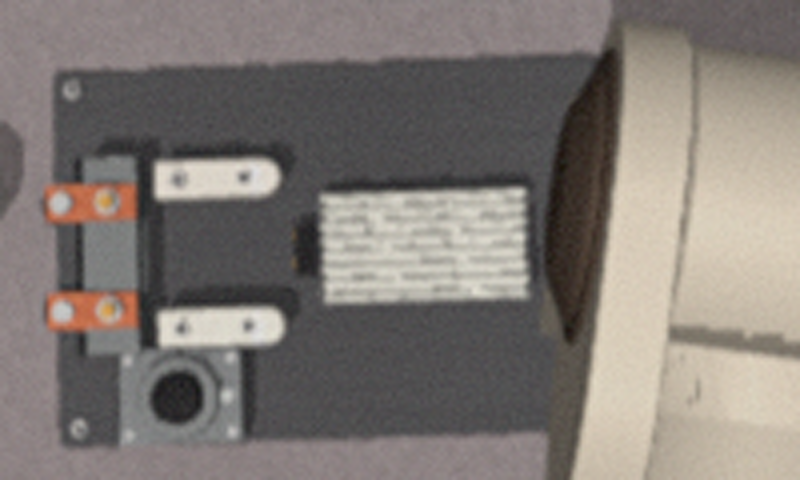

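The whole case is visible, square, with corners at about (321,192), (525,187), (528,299) and (324,304).

Run:
```python
from workcell import bot
from h import *
c=bot.camera("top"); d=np.array([0.56616949,0.01060554,1.57718765])
U=lambda a:(np.array(a,float)+.5)/4-.5+[235,200]
k,e=fit(c,U([(321,192),(525,187),(528,299),(324,304)]),[(.06,-.03,.046),(-.06,-.03,.046),(-.06,.03,.046),(.06,.03,.046)],[.5,-.1,1.6])
print((np.linalg.inv(T(d))@[*k[:2],1])[:2],np.degrees(k[2]-d[2]),e)
# automatic edge refinement: bright-mask of converter and cheeks
import cv2
g=cv2.cvtColor(c["img"],cv2.COLOR_BGR2GRAY).astype(float)
def edges(u,v0,v1):
    col=g[v0:v1,u-3:u+4].mean(1); col=np.interp(np.arange(0,len(col)-1,.05),np.arange(len(col)),col)
    s=np.where(np.diff((col>125).astype(int)))[0]*.05+v0; return s.round(2)
I=np.linalg.inv(T(d))
for u,z in((320,.046),(335,.046),(350,.046),(281,.052),(290,.052),(297,.052)):
    s=edges(u,232,296); print(u,s,[round((I@[*at(c,(u,v),z)[:2],1])[1],4) for v in s])
```

```text
[-0.01490933 -0.00037251] -0.3642179641393372 0.9166553719389989
320 [248.05 275.5 ] [np.float64(-0.031), np.float64(0.0308)]
335 [247.45 275.  ] [np.float64(-0.0313), np.float64(0.0307)]
350 [247.05 274.6 ] [np.float64(-0.0311), np.float64(0.0309)]
281 [239.5  249.55 276.65 286.7 ] [np.float64(-0.0528), np.float64(-0.0301), np.float64(0.0306), np.float64(0.053)]
290 [239.3  249.2  276.35 286.9  287.15 290.85] [np.float64(-0.0526), np.float64(-0.0303), np.float64(0.0306), np.float64(0.0541), np.float64(0.0546), np.float64(0.0628)]
297 [239.05 248.95 276.15 286.1 ] [np.float64(-0.0527), np.float64(-0.0303), np.float64(0.0306), np.float64(0.0528)]
```

The converter is centred to within 0.5 mm and straight. I'll go down behind it and push it in.

Call:
play_rows(steps=[[[0,0,0.016,0],[0,0,0.016,0],[0,0,0.016,0],[0,0,0.016,0],[0,0,0.014,0]]])

```text
time: 11.7
ee_pos: [0.5662, -0.0939, 0.0197]
tcp_rot: [-180.0, -0.0, 90.2]
wrist_force: [0.2, -0.7, -1.3]
opening: 0.0403
grasp_force: 0.0
```

Call:
play_rows(steps=[[[0.003,0,0,0],[0.003,0,0,0],[0.003,0,0,0],[0.003,0,0,0],[0.003,0,0,0]]])

```text
time: 12.12
ee_pos: [0.5671, -0.0786, 0.0219]
tcp_rot: [179.9, 0.0, 90.3]
wrist_force: [-0.1, 0.4, -0.3]
opening: 0.0397
grasp_force: 0.0
```

Call:
play_rows(steps=[[[0.004,0,0,0],[0.004,0,0,0],[0.004,0,0,0],[0.004,0,0,0],[0.004,0,0,0]]])

```text
time: 12.53
ee_pos: [0.5668, -0.0595, 0.0217]
tcp_rot: [179.9, 0.1, 90.3]
wrist_force: [0.1, -5.7, 2.9]
opening: 0.0404
grasp_force: 2.8
```

Call:
play_rows(steps=[[[0.003,0,0,0],[0.003,0,0,0],[0.003,0,0,0],[0.003,0,0,0],[0.003,0,0,0]]])

```text
time: 12.95
ee_pos: [0.5667, -0.0445, 0.0216]
tcp_rot: [179.9, 0.1, 90.3]
wrist_force: [0.8, -5.8, 3.0]
opening: 0.0398
grasp_force: 2.9
```

Call:
play_rows(steps=[[[0.003,0,0,0],[0.003,0,0,0],[0.003,0,0,0],[0.003,0,0,0],[0.003,0,0,0]]])

```text
time: 13.37
ee_pos: [0.5666, -0.0295, 0.0217]
tcp_rot: [179.9, 0.1, 90.3]
wrist_force: [-0.1, -6.2, 3.8]
opening: 0.0397
grasp_force: 2.9
```

Call:
play_rows(steps=[[[0.003,0,0,0],[0.003,0,0,0],[0.003,0,0,0],[0.003,0,0,0],[0.003,0,0,0]]])

```text
time: 13.78
ee_pos: [0.5665, -0.0145, 0.0216]
tcp_rot: [179.9, 0.1, 90.3]
wrist_force: [-0.2, -5.2, 3.1]
opening: 0.0399
grasp_force: 2.9
```

Call:
play_rows(steps=[[[0.003,0,0,0],[0.003,0,0,0],[0.003,0,0,0],[0.003,0,0,0],[0.003,0,0,0]]])

```text
time: 14.2
ee_pos: [0.5664, 0.0005, 0.0216]
tcp_rot: [179.9, 0.1, 90.3]
wrist_force: [-0.1, -5.9, 2.8]
opening: 0.0403
grasp_force: 2.9
```

Call:
play_rows(steps=[[[0.003,0,0,0],[0.003,0,0,0],[0.003,0,0,0],[0.003,0,0,0],[0.002,0,0,0]]])

```text
time: 14.62
ee_pos: [0.5663, 0.0146, 0.0216]
tcp_rot: [179.9, 0.1, 90.3]
wrist_force: [0.1, -5.8, 3.4]
opening: 0.0396
grasp_force: 3.0
```

No jamming so far. About 10 mm remains, so I'll go slowly until the force rises.

Call:
play_rows(steps=[[[0.0015,0,0,0],[0.0015,0,0,0],[0.001,0,0,0],[0.001,0,0,0],[0.001,0,0,0]]])

```text
time: 15.03
ee_pos: [0.5663, 0.0204, 0.0216]
tcp_rot: [179.9, 0.1, 90.3]
wrist_force: [0.7, -6.1, 3.8]
opening: 0.0399
grasp_force: 3.0
```

Call:
play_rows(steps=[[[0.0006,0,0,0],[0.0006,0,0,0],[0.0006,0,0,0],[0.0006,0,0,0],[0.0006,0,0,0]]])

```text
time: 15.45
ee_pos: [0.5663, 0.0234, 0.0216]
tcp_rot: [179.9, 0.1, 90.3]
wrist_force: [-0.3, -6.2, 3.4]
opening: 0.0401
grasp_force: 3.0
```

Call:
play_rows(steps=[[[0.0005,0,0,0],[0.0005,0,0,0],[0.0005,0,0,0],[0.0005,0,0,0],[0,0,0,0]]])

```text
time: 15.87
ee_pos: [0.5663, 0.0251, 0.0217]
tcp_rot: [179.9, 0.1, 90.3]
wrist_force: [0.1, -7.8, 2.5]
opening: 0.0402
grasp_force: 3.9
```

Call:
play_rows(steps=[[[0.0005,0,0,0],[0.0005,0,0,0],[0,0,0,0],[0,0,0,0],[0,0,0,0]]])

```text
time: 16.28
ee_pos: [0.5663, 0.0251, 0.0217]
tcp_rot: [179.9, 0.2, 90.2]
wrist_force: [-0.1, -12.5, 4.3]
opening: 0.0399
grasp_force: 6.5
```

Run:
```python
from workcell import bot
import cv2
i=bot.camera("top")["img"][200:320,235:435]
cv2.imwrite("pics/crop5.png",cv2.resize(i,None,fx=4,fy=4,interpolation=cv2.INTER_CUBIC))
```

```text
(no output)
```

View pics/crop5.png

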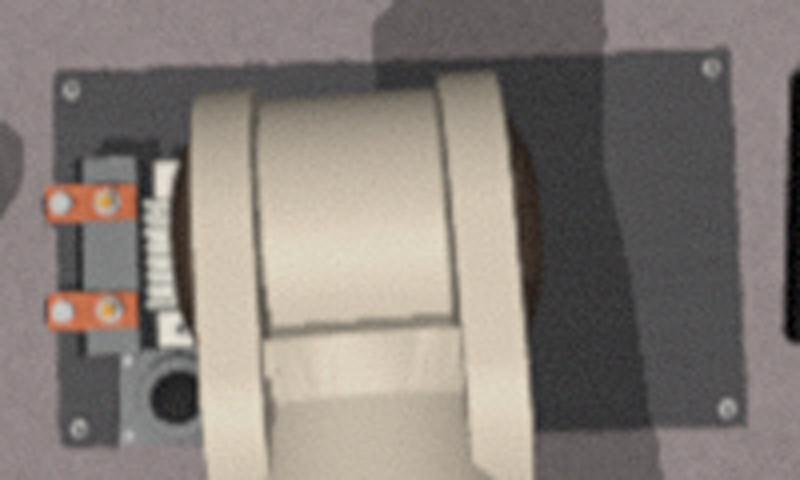

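With the arm stalled at y = 0.0251, the force rose from 6 to 12.5 N. The case's front end at crop x≈143 meets the connector block, so it is home. I'll back off, shut the fingers and go over the button.

Call:
play_rows(steps=[[[-0.005,0,0,0],[-0.01,0,0,0],[0,0,-0.036,0],[0,0,-0.036,0],[0,0,-0.036,0]]])

```text
time: 16.75
ee_pos: [0.5651, 0.0116, 0.1297]
tcp_rot: [-179.9, -0.0, 90.3]
wrist_force: [0.5, -0.0, -1.0]
opening: 0.04
grasp_force: 0.0
```

Call:
play_rows(steps=[[[0.0253,-0.016,0,0],[0.0253,-0.016,0,0],[0.0253,-0.016,0,0],[0.0253,-0.016,0,0],[0.0253,-0.016,0,0]]], gripper=0)

```text
time: 17.17
ee_pos: [0.4842, 0.1388, 0.1288]
tcp_rot: [-180.0, -0.0, 90.3]
wrist_force: [0.5, 1.5, 1.1]
opening: -0.0001
grasp_force: 0.0
```

Run:
```python
from workcell import bot
import cv2
print(bot.get_obs()["ee_pos"])
i=bot.camera("scene")["img"][150:290,270:470]
cv2.imwrite("pics/crop6.png",cv2.resize(i,None,fx=4,fy=4,interpolation=cv2.INTER_CUBIC))
```

```text
[0.48421004 0.1387652  0.12884232]
```

View pics/crop6.png

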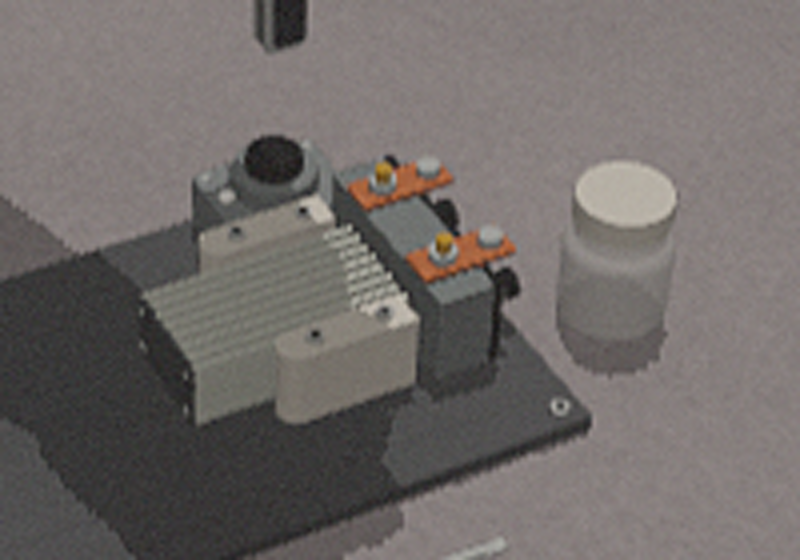

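The converter sits flat between the cheeks against the block. The button top is at crop (274,155), under the fingers. I'll triangulate it.

Run:
```python
from workcell import bot
from h import *
t=bot.camera("top"); s=bot.camera("scene")
a=((177.5/4)-.5+235,397.5/4-.5+200); b=(274.5/4-.5+270,153.5/4-.5+150)
r=least_squares(lambda p:np.r_[px(t,p)-a,px(s,p)-b],[.485,.136,.05]); print(r.x,r.fun)
```

```text
[0.48685966 0.13614954 0.06378536] [-0.63111365 -0.2501221  -0.61912136  0.06407859]
```

Call:
play_rows(steps=[[[-0.0026,0.0023,0.012,0],[0,0,0.012,0],[0,0,0.012,0],[0,0,0.012,0],[0,0,0.009,0]]])

```text
time: 17.73
ee_pos: [0.4869, 0.1346, 0.0693]
tcp_rot: [-179.9, 0.0, 90.3]
wrist_force: [0.0, 0.7, -1.0]
opening: -0.0003
grasp_force: 0.0
```

Call:
play_rows(steps=[[[0,0,0.0015,0],[0,0,0.0015,0],[0,0,0.0015,0],[0,0,0.0015,0],[0,0,0.0015,0]]])

```text
time: 18.15
ee_pos: [0.4878, 0.1356, 0.0647]
tcp_rot: [179.9, -0.0, 90.3]
wrist_force: [0.4, 0.3, -0.5]
opening: -0.0001
grasp_force: 0.0
```

Call:
play_rows(steps=[[[0,0,0.001,0],[0,0,0.001,0],[0,0,0.001,0],[0,0,0.001,0],[0,0,0.001,0]]])

```text
time: 18.57
ee_pos: [0.4877, 0.1355, 0.0596]
tcp_rot: [180.0, -0.0, 90.3]
wrist_force: [0.6, 0.3, 2.9]
opening: 0.0
grasp_force: 1.6
```

Call:
play_rows(steps=[[[0,0,0.001,0],[0,0,0.001,0],[0,0,0.001,0],[0,0,0,0],[0,0,0,0]]])

```text
time: 18.98
ee_pos: [0.4878, 0.1355, 0.0578]
tcp_rot: [179.9, -0.0, 90.3]
wrist_force: [-3.1, -1.4, 15.1]
opening: -0.0
grasp_force: 7.3
```

Run:
```python
from workcell import bot
import cv2
i=bot.camera("scene")["img"][160:260,290:410]
cv2.imwrite("pics/crop7.png",cv2.resize(i,None,fx=6,fy=6,interpolation=cv2.INTER_CUBIC))
print(bot.get_obs()["wrist_force"])
```

```text
[-3.1337626  -0.34524055 14.96150463]
```

View pics/crop7.png

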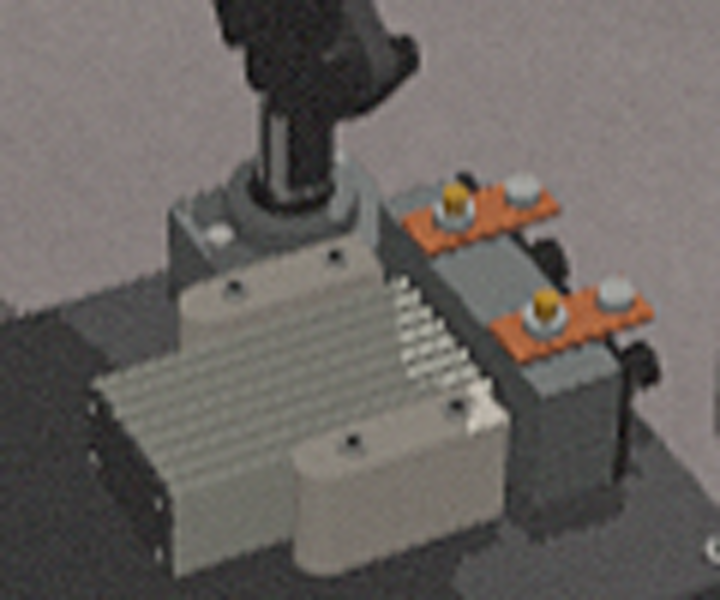

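The fingertips press within the button, which is down near its collar, with 15 N against a hard stop (its spring needs 4 N). The converter is still home. I'll rise clear and hand in.

Call:
play_rows(steps=[[[0,0,-0.004,0],[0,0,-0.01,0],[0,0,-0.03,0],[0,0,-0.03,0],[0,0,-0.03,0]]])

```text
time: 19.45
ee_pos: [0.4867, 0.1352, 0.1614]
tcp_rot: [-179.9, 0.0, 90.3]
wrist_force: [0.8, 0.8, 1.0]
opening: -0.0002
grasp_force: 0.0
```

Call:
play_rows(steps=[[[0,0,0,0],[0,0,0,0],[0,0,0,0],[0,0,0,0],[0,0,0,0]]])

```text
time: 19.87
ee_pos: [0.4868, 0.1353, 0.159]
tcp_rot: [-179.9, 0.0, 90.3]
wrist_force: [0.1, 0.4, -0.0]
opening: 0.0006
grasp_force: 0.0
```

```bash
python3 -c "
from workcell import bot
print(bot.job_done())"
```

```text
the job is handed in; nothing more can be done
None
```

I pushed the converter home against the connector block, pressed the start button to its stop and released it, and handed the job in at about 20 s; no verdict came back, and I took no picture after the release.

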